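Close the soak box and set its temperature dial

TASK

The machined part is already in the soak box that brings it to measuring temperature. Shut the lid fully, and turn the dial so that its pointer lines up with the steel memory tab on the edge of the scale. Leave the tab and the other things on the bench where they are.

Things in the scene. Friction and masses are not known exactly. Their poses are not given: they have to be found in the camera images.
- soakbox: White bench-top soak box, fixed to the bench, 160 (x) x 340 (y) x 100 mm high; origin at the centre of its underside, front faces its -x. Its +y part (y -10 to +170 mm) is an open chamber holding a steel flanged part 50 mm high; its -y part (y -170 to -10 mm) is a closed control block with the dial on its flat top.
- lid_hinge (a point): Point on the lid's hinge line, at the middle of the lid's width: 83 mm behind (+x) and 80 mm to +y of the box's origin, 100.5 mm above the bench. The hinge line runs along the box's y.
- lid_lip (a point): Middle of the upper (outer) face of the black grip lip on the lid's free edge, 174 mm from the hinge along the lid. The lid: a white plate, 165 mm long from the hinge, 184 mm wide, 10 mm thick; the lip: 80 mm wide along the hinge direction, 10 mm thick, sticking out 20 mm past the front edge. Shut, the lid's top is 110 mm above the bench.
- lid (a joint): Lid angle in rad: 0 fully shut (flat on the chamber), growing as it opens upward and back about the far (+x) edge, 1.57 upright. A stiff hinge holds it where it is left; closing takes about 3 N at the free edge.
- dial_axis (a point): Point on the dial's vertical axis at the height to grip, 134 mm above the bench, 90 mm to -y of the box's origin. The dial: a black skirt, 72 mm diameter (102 to 110 mm above the bench), with an upright bar grip across it, 60 mm long, 18 mm wide, top 144 mm above the bench. An aluminium scale disc of 140 mm diameter with black ticks lies under it.
- dial (a joint): Dial angle in rad, 0 to 4.71, growing clockwise seen from above. At 0 the pointer shows to the box's -x +y side (135 degrees counter-clockwise from the box's +x); at value q it shows at 135 degrees minus q. It stays where it is left.
- pointer (a point): Point on the pointer's line, turning with the dial: 60 mm from the dial's axis, 108 mm above the bench. The pointer is the narrow nose with a white line at one end of the dial's bar grip, in line with it, reaching 52 mm from the axis, its top 126 mm above the bench.
- mark (a point): Point on the memory tab's line, 60 mm from the dial's axis, 108 mm above the bench: where the pointer has to show. The tab is a small dark steel clip, 18 mm wide and 7 mm high, with a pointed inner end, from 56 to 80 mm from the dial's axis, its top 109 mm above the bench. It sits stiffly at the edge of the scale at a different angle each time.
- ring_gauge: Bystander: steel ring, 90 mm outside, 50 mm inside diameter, 28 mm high, origin at the centre of its underside.
- parts_tray: Bystander: open grey plastic tray 130 x 100 x 40 mm, origin at the centre of its underside.
- vblock: Bystander: dark steel slotted block 90 x 70 x 55 mm, origin at the centre of its underside.

How it is judged:
At the end, for the whole second after the job is handed in: The lid is shut (within 0.05 rad, 9 mm at its free edge) and the dial rests with its pointer lined up with the memory tab within 7 degrees (7 mm at 60 mm from the axis) (value of joint lid below 0.05 rad and distance between pointer and mark below 0.0073 m and velocity of joint dial between -0.05 and 0.05 rad/s); the robot touches nothing.
It fails at once if the memory tab is shifted by more than 5 mm (distance of mark from where it was at the start of the episode above 0.005 m).
It fails at once if a bystander is moved by more than 30 mm (distance of any of ring_gauge, parts_tray, vblock from where it was at the start of the episode above 0.03 m).
It also fails if it takes over 56 s, if anything falls off the work surface, if the arm or the gripper's body presses on something with over 40 N, if the wrist force passes 120 N, or if a joint passes its speed limit or range.

ROBOT

A 6-joint arm with a two-finger parallel gripper is mounted at the origin on the work surface. World frame = base frame: x ahead of the robot, y to its left, z up, the work surface at z = 0. Lengths are in m, angles in rad, forces in N, time in s.
With the tool pointing down it reaches from about 0.375 to 0.9 m from the base axis. Payload 3.1 kg.
Tool frame: the origin (TCP) lies between the finger pads; the fingertips stand 8 mm ahead of it and the grasp point (between the pads) lies 11 mm behind it; z points along the fingers, y is the line along which they close (so a half turn about z gives the same grasp; the last joint's range is limited). The gripper opens to 87 mm and grips with 3 to 60 N. Pads are 19 mm wide; open, the fingers measure 117 mm over their backs; the gripper's body (75 mm by 190 mm) begins 51 mm behind the grasp point.
Start: joints at [1.036, 0.527, 1.433, -0, 1.181, -0.178], TCP at [0.218, 0.586, 0.231] pointing down, gripper open.
Joint ranges: [-3.08, 3.08], [-0.75, 2.2], [0.22, 2.44], [-1.43, 4.57], [0, 2.65], [-2.85, 2.85]. Speed limits (rad/s): [2.79, 2.79, 3.14, 3.14, 3.14, 3.14].

INTERFACE

Orientations are given as a unit quaternion [x, y, z, w].
In Python, from rig import robot gives the robot as it stands.
- The arm moves only by the tool move_arm, never from a script. Its argument "motion" is text: rows parted by semicolons, each of 5 numbers parted by spaces: the opening, from -1 (shut) to 1 (fully open), then the shift along the tool's x, y, z normalised to -1 to 1, where 1 is 0.2 m, then the turn about the tool's z normalised to -1 to 1, where 1 is pi rad. A call has 1 to 12 rows; each row is the pose to reach, as a shift and turn from the pose commanded when the call began, along the tool's axes at that moment, turning the shorter way round; what a row does not reach only later rows make up. A row lasts 1/12 s, in which the tool goes at most 41.7 mm and 7.16 degrees, less where a joint would pass 70% of its speed; a pose out of reach is approached as far as the arm can. A call with a number of a shift or a turn outside -1 to 1 is refused whole. A call with a gripper value outside its range is refused whole. The fingers move at their own pace and stop on an object; "newtons" is the grip in N (left out, the last holds). Time passes only in rows, so rows that repeat a pose let the fingers close. It gives the time, the measured TCP pose, the force, the opening and the grip force at its end, in the units of the state.
- robot.get_obs(): the state, without advancing time (a new reading comes with each control period).
- robot.camera(name): name is "side" or "top"; returns (picture, depth): 480x640x3 uint8, red, green, blue; 480x640 float32, m along the optical axis (not along the pixel's ray), 0 where there is no reading.
- robot.camera_model(name): a dict with "mtx" (3x3 intrinsics, pixels), "position" and "attitude" of the camera in the world. Camera axes: x right, y down, z forward; pixel columns grow to the right and rows downward; lengths in m; the calibration is good to about 2 mm. A picture is of the moment at which its call begins. camera_model takes no time and is no camera call.
- robot.hand_in(): hands the job in; it is judged then, once.
The state is a dict: "time": time; "q": joint angles; "joint_velocities": joint speeds; "joint_torque": joint torques, N m; "position": TCP position; "tool_rot": TCP orientation; "ft_force": force on the tool from outside, world axes, zero at the start; "moment": the same for the moment, N m; "grip_width": finger opening in m; "grip_force": force on a finger pad.
Only numpy, scipy, OpenCV 4.12 (cv2) and the standard library are available. Lean on these libraries where they do the work, as an engineer would, in place of code of your own. Each camera call takes 0.05 s, during which the arm holds its last target. There are 200 camera calls.

## Working session

There is one attempt and no reset: what is moved stays moved. The work goes in short steps, Python scripts to look and compute and a tool call to move; the robot and the scene stay as the last step left them, time stands still between calls to the robot, and variables do not carry over. Pictures are saved under pics/ and viewed, at most 10 in all, crops included, and the job is handed in when it is done.

Besides the shell and the picture viewer there is one more tool, called after ">>>" in YAML: its name, and indented under it one key for each argument. move_arm: Moves the arm, as the interface text tells. Its arguments: {"type":"object","properties":{"motion":{"type":"string"},"newtons":{"type":"number"}},"required":["motion"]}

```bash
mkdir -p pics
cat > h.py <<'E'
import numpy as np, cv2
from rig import robot
from scipy.spatial.transform import Rotation as R
def cam(n):
    im,d=robot.camera(n); m=robot.camera_model(n); return im,d,m
def rot(m):
    a=np.array(m["attitude"]); return a if a.shape==(3,3) else R.from_quat(a).as_matrix()
def pts(d,m):
    v,u=np.mgrid[:480,:640]; r=np.stack([u,v,np.ones_like(u)],-1)@np.linalg.inv(m["mtx"]).T
    return (r*d[...,None])@rot(m).T+m["position"]
def ray(m,u,v,z):
    r=rot(m)@np.linalg.inv(m["mtx"])@[u,v,1.]; p=np.array(m["position"]); return p+r*(z-p[2])/r[2]
E
python3 - <<'E'
from h import *
for n in("top","side"):
    im,d,m=cam(n); cv2.imwrite(f"pics/{n}0.png",im[...,::-1]); np.savez(f"{n}0.npz",im=im,d=d); print(n,m)
print(robot.get_obs())
E
```

```text
top {'mtx': array([[536.2734489 ,   0.        , 316.8347701 ],
       [  0.        , 536.2734489 , 243.60389135],
       [  0.        ,   0.        ,   1.        ]]), 'position': array([0.32657964, 0.00606653, 1.5534405 ]), 'attitude': array([ 0.70785995, -0.70396682,  0.0393614 , -0.0426109 ])}
side {'mtx': array([[443.59217206,   0.        , 313.56831706],
       [  0.        , 443.59217206, 238.37683274],
       [  0.        ,   0.        ,   1.        ]]), 'position': array([-0.18526398, -0.66061458,  0.80578298]), 'attitude': array([ 0.81026697, -0.36682923,  0.17830624, -0.42084515])}
{'time': 0.1, 'q': array([ 1.03649489e+00,  5.28389728e-01,  1.43378716e+00,  4.81536048e-06,
        1.18137888e+00, -1.78484791e-01]), 'joint_velocities': array([ 0.00158022, -0.00182556, -0.00242151,  0.00088707,  0.00123149,
       -0.00031813]), 'joint_torque': array([ 3.09859588e-04, -4.40988457e+01, -1.77151805e+01,  6.35103229e-02,
        5.33804332e-02, -5.16734815e-05]), 'position': array([0.2173507 , 0.58530104, 0.22965518]), 'tool_rot': array([ 1.76972117e-01,  9.84215376e-01, -9.19097932e-04, -3.44547251e-04]), 'ft_force': array([ 0.31259715,  0.03880901, -0.06463988]), 'moment': array([0.03034475, 0.0105479 , 0.00386946]), 'grip_force': 0.0, 'grip_width': 0.08730760620555918}
```

View pics/top0.png

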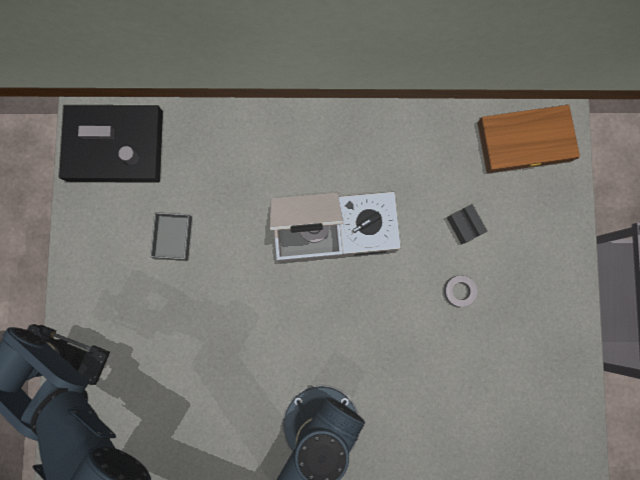

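View pics/side0.png

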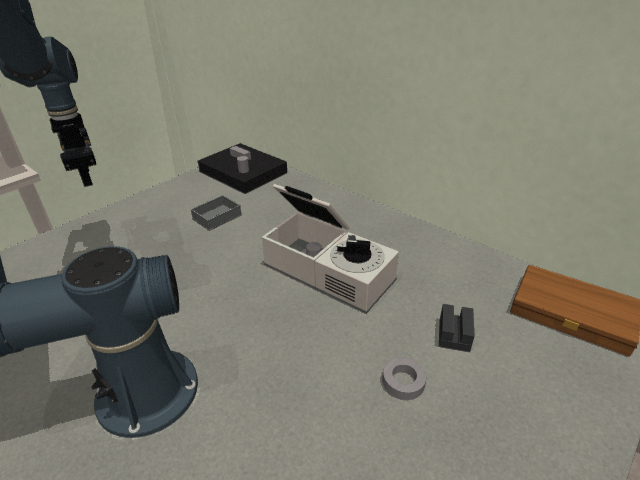

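The top view shows the soak box at about (272–400, 193–262), with the lid half open and its lip near (306,228). The dial is at about (369,222), its pointer toward (353,231), and the tab is near (349,205). Next I'll measure these.

Run:
```python
from h import *
z=np.load("top0.npz"); im,d=z["im"],z["d"]; m=robot.camera_model("top"); P=pts(d,m)
c=im[180:275,262:408]; cv2.imwrite("pics/crop.png",cv2.resize(c,None,fx=5,fy=5,interpolation=cv2.INTER_CUBIC)[...,::-1])
# control block top outline
mx=((abs(P[...,2]-.102)<.008)); mx[:, :342]=0; mx[:,410:]=0; mx[:185]=0; mx[270:]=0
cn=max(cv2.findContours(mx.astype(np.uint8),0,2)[0],key=cv2.contourArea)
b=cv2.boxPoints(cv2.minAreaRect(cn)); print("block");
for u,v in b: print(u,v,ray(m,u,v,.1))
mb=np.isfinite(d)&(P[...,2]>.128)&(P[...,2]<.16)
mb[:,:345]=0; mb[:,395:]=0; mb[:190]=0; mb[260:]=0
q=P[mb]; print("bar",len(q),q.mean(0),q.min(0),q.max(0))
dark=(im.max(2)<75)
for n,(x0,x1,y0,y1) in dict(tab=(343,356,198,213),dial=(354,386,206,238),lip=(285,326,218,236)).items():
    k=dark.copy().astype(np.uint8); k2=np.zeros_like(k); k2[y0:y1,x0:x1]=k[y0:y1,x0:x1]
    v,u=np.nonzero(k2); print(n,len(u),u.mean(),v.mean(),u.min(),u.max(),v.min(),v.max(),P[v,u].mean(0), np.median(P[v,u],0))
    if n=="tab": print(ray(m,u.mean(),v.mean(),.109))
# lid plane
for u,v in[(275,200),(305,200),(335,200),(275,220),(305,220),(335,220),(306,227),(295,228),(318,227),(275,212),(335,212)]: print(u,v,P[v,u])
```

```text
block
336.93448 196.27867 [ 0.62753396 -0.04140156  0.1       ]
394.90988 191.0082 [ 0.64310292 -0.20127475  0.1       ]
400.13937 248.53279 [ 0.48358691 -0.21374257  0.1       ]
342.16397 253.80327 [ 0.46832104 -0.05586114  0.1       ]
bar 171 [ 0.55456425 -0.12547184  0.14209832] [ 0.52674613 -0.15463177  0.12845229] [ 0.5773746  -0.08340569  0.15206425]
tab 6 349.8333333333333 206.83333333333334 347 352 206 208 [ 0.59633797 -0.07634804  0.10988053] [ 0.59602977 -0.07809257  0.11087746]
[ 0.59650114 -0.07639414  0.109     ]
dial 449 369.1982182628062 221.65701559020044 357 381 210 234 [ 0.55411542 -0.12806408  0.11941884] [ 0.55439466 -0.12870921  0.11192718]
lip 217 306.2857142857143 228.0184331797235 290 322 224 233 [0.51982465 0.03909978 0.2285909 ] [0.51923764 0.0390136  0.24761907]
275 200 [0.61219516 0.12749323 0.12044367]
305 200 [0.60954088 0.04555249 0.1357476 ]
335 200 [ 0.60830198 -0.03481509  0.14392631]
275 220 [0.54302338 0.11926001 0.2085963 ]
305 220 [0.542143   0.04287804 0.21645374]
335 220 [ 0.54005471 -0.03236096  0.23176046]
306 227 [0.51916645 0.03932184 0.25123467]
295 228 [0.51711448 0.06647122 0.24735867]
318 227 [0.5196115  0.00988282 0.24924854]
275 212 [0.56956617 0.12241668 0.17480196]
335 212 [ 0.56702742 -0.03343241  0.19359009]
```

View pics/crop.png

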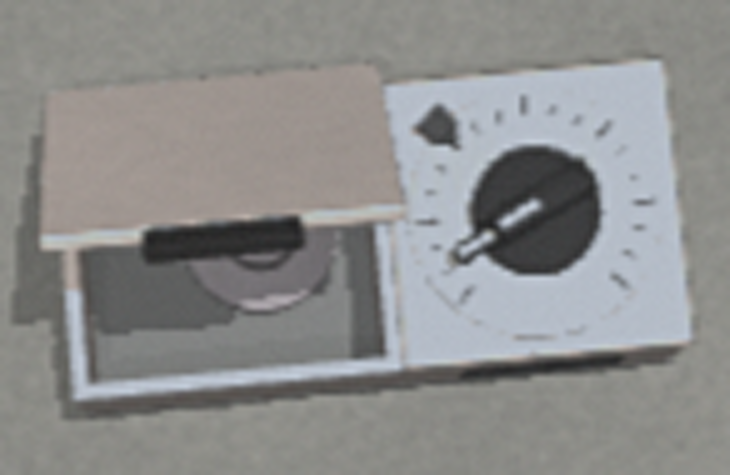

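The crop shows the tab tip at about (353.6,209.4) with its body at (349.4,205). The pointer tip is at (354,231) and the white line's inner end at (370,221). The block corners put the box yaw at about 5.4° and the dial axis at about (0.555,-0.128).

```bash
cat >> h.py <<'E'
YAW=np.radians(5.4); AX=np.array([.555,-.128])
BX=np.array([np.cos(YAW),np.sin(YAW)]); BY=np.array([-BX[1],BX[0]])
HG=AX+BY*.17+BX*.083
def go(p,ydeg,o=None):
    """shift/turn (normalised) from current pose to p with tool y at world angle ydeg"""
    o=o or robot.get_obs(); Rt=R.from_quat(o["tool_rot"]).as_matrix()
    s=Rt.T@(np.array(p)-o["position"])/.2
    cur=np.degrees(np.arctan2(Rt[1,1],Rt[0,1])); t=-((ydeg-cur+90)%180-90)/180
    print("shift",s.round(3),"turn",round(t,3),"cur y",cur.round(1))
E
python3 - <<'E'
from h import *
m=robot.camera_model("top")
for n,u,v,z in[("tip",353.6,209.4,.109),("body",349.4,205,.109),("ptr",354,231,.126),("ptrin",370,221,.126),("dial",369.2,221.66,.110)]:
    p=ray(m,u,v,z)[:2]; e=p-AX; print(n,p,np.hypot(*e),np.degrees(np.arctan2(e[1],e[0])))
a=ray(m,354,231,.126)-ray(m,370,221,.126); print("line",np.degrees(np.arctan2(a[1],a[0])))
print(HG); q=HG-BX*.06
go([*q,.30],95.4)
E
```

```text
tip [ 0.58943767 -0.08666931] 0.05379757089243897 50.198167994370685
body [ 0.60158214 -0.07521665] 0.07039870634611406 48.57108452689204
ptr [ 0.52749239 -0.0865244 ] 0.04976840343408788 123.55328701989085
ptrin [ 0.55489084 -0.12964287] 0.0016464949323344413 -93.80154610159008
dial [ 0.55562142 -0.12897724] 0.0011580843282641216 -57.548161419489745
line 122.43279178313593
[0.62163323 0.04905652]
shift [-2.559 -1.94  -0.349] turn -0.143 cur y 69.6
```

>>> move_arm:
  motion: "-1 0 0 -0.2 0; -1 -0.1 -0.1 -0.35 0; -1 -0.85 -0.65 -0.35 0; -1 -0.85 -0.65 -0.35 0; -1 -0.85 -0.65 -0.35 0; -1 -0.85 -0.65 -0.35 0; -1 -0.85 -0.65 -0.35 0"
  newtons: 20

```text
time: 0.68
position: [0.3332, 0.401, 0.3002]
tool_rot: [0.178, 0.984, -0.001, 0.0]
ft_force: [-0.2, -0.4, -0.2]
grip_width: 0.0486
grip_force: 0.0
```

>>> move_arm:
  motion: "-1 -0.85 -0.65 0 0; -1 -0.85 -0.65 0 0; -1 -0.85 -0.65 0 0; -1 -0.85 -0.65 0 0; -1 -0.85 -0.65 0 0; -1 -0.85 -0.65 0 0; -1 -0.85 -0.65 0 0"

```text
time: 1.27
position: [0.4471, 0.2215, 0.3002]
tool_rot: [0.18, 0.984, -0.0, -0.0]
ft_force: [-0.3, 0.9, -0.0]
grip_width: 0.0037
grip_force: 0.0
```

>>> move_arm:
  motion: "-1 -0.85 -0.65 0 -0.14; -1 -0.85 -0.65 0 -0.14; -1 -0.85 -0.65 0 -0.14; -1 -0.85 -0.65 0 -0.14; -1 -0.85 -0.65 0 -0.14; -1 -0.85 -0.65 0 -0.14; -1 -0.85 -0.65 0 -0.14; -1 -0.85 -0.65 0 -0.14; -1 -0.85 -0.65 0 -0.14"

```text
time: 2.02
position: [0.5585, 0.0447, 0.3001]
tool_rot: [-0.043, 0.999, 0.001, -0.001]
ft_force: [-0.5, -0.4, -0.7]
grip_width: 0.0005
grip_force: 0.0
```

Run:
```python
from h import *
go([*(HG-BX*.06),.30],95.4)
for a in(60,50,40,30,20,10,0):
    t=np.radians(a); r=.158
    s=r*np.cos(t)-.0095*np.sin(t)-.010; z=.1005+r*np.sin(t)+.0095*np.cos(t)+.008
    print(a); go([*(HG-BX*s),z],95.4)
o=robot.get_obs(); print(o["position"],o["ft_force"])
im,d,m=cam("top"); k=im[180:275,262:408]; cv2.imwrite("pics/c2.png",cv2.resize(cam("side")[0][150:330,200:440],None,fx=3,fy=3)[...,::-1])
```

```text
shift [-0.016 -0.008  0.   ] turn -0.003 cur y 94.9
60
shift [-0.013 -0.008  0.25 ] turn -0.003 cur y 94.9
50
shift [ 0.104 -0.009  0.323] turn -0.003 cur y 94.9
40
shift [ 0.207 -0.01   0.414] turn -0.003 cur y 94.9
30
shift [ 0.293 -0.011  0.522] turn -0.003 cur y 94.9
20
shift [ 0.358 -0.012  0.644] turn -0.003 cur y 94.9
10
shift [ 0.402 -0.013  0.775] turn -0.003 cur y 94.9
0
shift [ 0.422 -0.013  0.911] turn -0.003 cur y 94.9
[0.55848619 0.04470426 0.30010416] [-0.50954613 -0.42601277 -0.73255669]
```

View pics/c2.png

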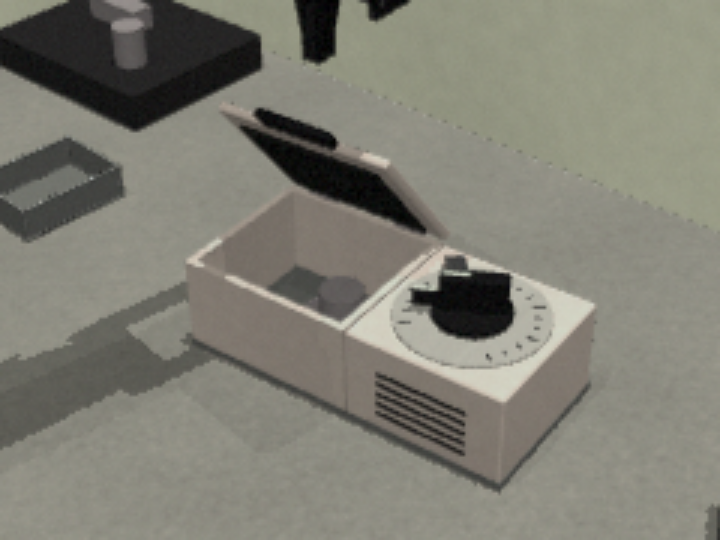

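The side crop shows the closed fingers at about (318,55), just above and behind the lid, whose lip is near (295,130). I'll push along the lip's arc.

>>> move_arm:
  motion: "-1 0 -0.01 0.12 0; -1 -0.01 -0.01 0.25 0; -1 0.05 -0.01 0.29 0; -1 0.1 -0.01 0.32 0; -1 0.16 -0.01 0.37 0; -1 0.21 -0.01 0.41 0; -1 0.25 -0.01 0.47 0; -1 0.29 -0.01 0.52 0; -1 0.32 -0.01 0.58 0; -1 0.36 -0.01 0.64 0; -1 0.38 -0.01 0.71 0; -1 0.38 -0.01 0.71 0"

```text
time: 3.12
position: [0.481, 0.0359, 0.157]
tool_rot: [-0.043, 0.999, 0.001, -0.003]
ft_force: [-0.2, 0.1, 0.3]
grip_width: 0.0009
grip_force: 0.0
```

Run:
```python
from h import *
print(robot.get_obs()["ft_force"]);go([*(HG-BX*.148),.118],95.4)
cv2.imwrite("pics/c3.png",cv2.resize(cam("side")[0][150:330,200:440],None,fx=3,fy=3)[...,::-1])
```

```text
[-0.19356402  0.12428517  0.31158247]
shift [ 0.033 -0.001  0.195] turn -0.003 cur y 94.9
```

View pics/c3.png

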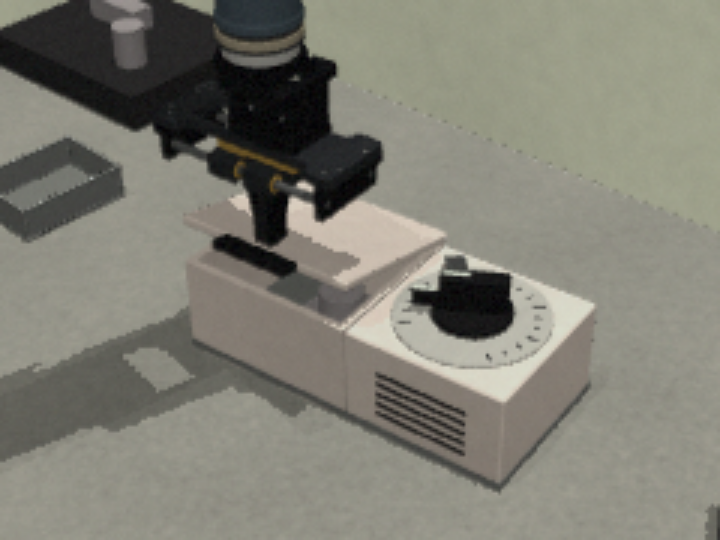

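The lid is following, with the tips on it near (270,240), and is now about 15° open. I'll push it fully shut, going slightly past.

>>> move_arm:
  motion: "-1 0.01 0 0.05 0; -1 0.02 0 0.1 0; -1 0.03 0 0.14 0; -1 0.03 0 0.18 0; -1 0.03 0 0.2 0; -1 0.03 0 0.215 0; -1 0.03 0 0.215 0; -1 0.03 0 0.215 0"

```text
time: 3.83
position: [0.4783, 0.0341, 0.1186]
tool_rot: [-0.042, 0.999, -0.0, 0.0]
ft_force: [-6.0, 1.0, 26.9]
grip_width: 0.0001
grip_force: 13.5
```

>>> move_arm:
  motion: "-1 0 0 -0.2 0; -1 0 0 -0.4 0; 1 0 0 -0.6 0; 1 0 0 -0.6 0; 1 0 0 -0.6 0"

```text
time: 4.25
position: [0.4802, 0.0336, 0.2381]
tool_rot: [-0.042, 0.999, -0.001, 0.003]
ft_force: [0.1, 0.3, -0.3]
grip_width: 0.0131
grip_force: 0.0
```

Run:
```python
from h import *
o=robot.get_obs(); print(o["position"],o["ft_force"])
go([.5553,-.1285,.20],123-90)
im,d,m=cam("top"); P=pts(d,m)
for u,v in[(290,200),(325,200),(335,245),(280,250)]: print(P[v,u])
```

```text
[0.48020326 0.03364375 0.23805467] [ 0.12066891  0.32996153 -0.29463278]
shift [-0.305 -0.839  0.194] turn 0.343 cur y 94.8
[0.61501442 0.08747021 0.10731228]
[ 0.61507542 -0.00845366  0.10936515]
[ 0.46426405 -0.02914075  0.34614933]
[0.43318025 0.08181643 0.52905294]
```

>>> move_arm:
  motion: "1 -0.3 -0.84 0 0.34; 1 -0.3 -0.84 0 0.34; 1 -0.3 -0.84 0 0.34; 1 -0.3 -0.84 0 0.34; 1 -0.3 -0.84 0 0.34; 1 -0.3 -0.84 0 0.34; 1 -0.3 -0.84 0 0.34; 1 -0.3 -0.84 0 0.34; 1 -0.3 -0.84 0 0.34; 1 -0.3 -0.84 0 0.34; 1 -0.3 -0.84 0 0.34; 1 -0.3 -0.84 0 0.34"

```text
time: 5.3
position: [0.5515, -0.1283, 0.2342]
tool_rot: [0.472, 0.882, -0.0, -0.001]
ft_force: [0.1, 0.5, -0.3]
grip_width: 0.0858
grip_force: 0.0
```

Run:
```python
from h import *
print(robot.get_obs()["grip_width"]); go([.5553,-.1285,.125],33)
cv2.imwrite("pics/c4.png",cv2.resize(cam("side")[0][150:330,200:440],None,fx=3,fy=3)[...,::-1])
```

```text
0.08577564008300842
shift [-0.012  0.016  0.546] turn 0.004 cur y 33.7
```

View pics/c4.png

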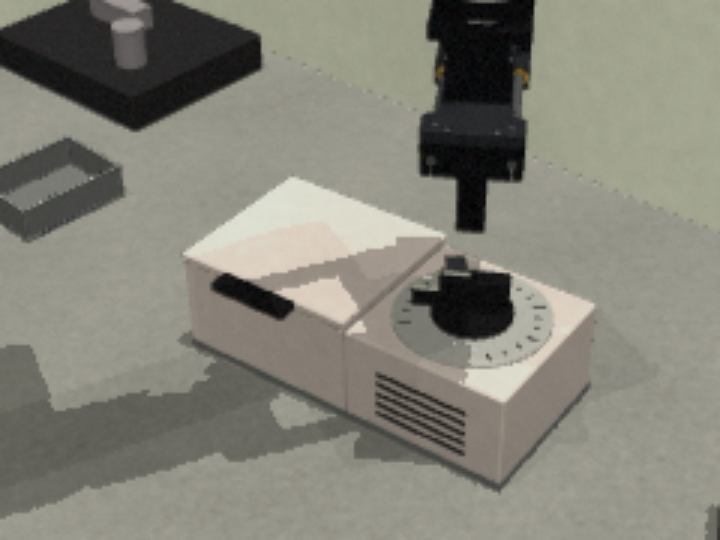

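The lid is flat shut, and the gripper hangs over the dial bar at about (470,290). I'll descend and grip.

>>> move_arm:
  motion: "1 -0.01 0.015 0.15 0; 1 -0.01 0.015 0.3 0; 1 -0.01 0.015 0.4 0; 1 -0.01 0.015 0.48 0; 1 -0.01 0.015 0.54 0; 1 -0.01 0.015 0.54 0; -1 -0.01 0.015 0.54 0; -1 -0.01 0.015 0.54 0; -1 -0.01 0.015 0.54 0; -1 -0.01 0.015 0.54 0; -1 -0.01 0.015 0.54 0; -1 -0.01 0.015 0.54 0"
  newtons: 20

```text
time: 6.35
position: [0.5561, -0.1287, 0.1282]
tool_rot: [0.472, 0.881, 0.0, 0.001]
ft_force: [-0.7, -0.9, 0.1]
grip_width: 0.0549
grip_force: 0.0
```

>>> move_arm:
  motion: "-1 0 0 0 0; -1 0 0 0 0; -1 0 0 0 0; -1 0 0 0 0"

```text
time: 6.68
position: [0.5558, -0.1286, 0.1276]
tool_rot: [0.472, 0.881, 0.0, -0.0]
ft_force: [0.1, -0.6, 0.2]
grip_width: 0.0283
grip_force: 0.0
```

>>> move_arm:
  motion: "-1 0 0 0 0; -1 0 0 0 0; -1 0 0 0 0; -1 0 0 0 0; -1 0 0 0 0; -1 0 0 0 0"

```text
time: 7.18
position: [0.5583, -0.1269, 0.1276]
tool_rot: [0.473, 0.881, 0.002, 0.002]
ft_force: [6.3, 5.1, -2.0]
grip_width: 0.0186
grip_force: 20.0
```

Run:
```python
from h import *
go([.5553,-.1285,.127],33);go([.5553,-.1285,.127],49.2-90)
```

```text
shift [ 0.002 -0.017  0.003] turn 0.003 cur y 33.5
shift [ 0.002 -0.017  0.003] turn 0.413 cur y 33.5
```

>>> move_arm:
  motion: "-1 0 0.02 0 0.03; -1 0 0.02 0 0.07; -1 0 0.02 0 0.11; -1 0 0.02 0 0.15; -1 0 0.02 0 0.185; -1 0 0.02 0 0.22; -1 0 0.02 0 0.255; -1 0 0.02 0 0.29; -1 0 0.02 0 0.325; -1 0 0.02 0 0.36; -1 0 0.02 0 0.39; -1 0 0.02 0 0.408"
  newtons: 30

```text
time: 8.18
position: [0.5588, -0.1268, 0.1275]
tool_rot: [0.906, 0.422, -0.001, 0.0]
ft_force: [-0.2, -1.8, 0.7]
grip_width: 0.0179
grip_force: 30.0
```

>>> move_arm:
  motion: "-1 0 0 0 0; -1 0 0 0 0; -1 0 0 0 0; -1 0 0 0 0"

```text
time: 8.52
position: [0.5588, -0.1267, 0.1275]
tool_rot: [0.905, 0.424, -0.0, 0.0]
ft_force: [-1.3, -2.7, 0.3]
grip_width: 0.0177
grip_force: 30.0
```

Run:
```python
from h import *
go([.5553,-.1285,.127],50-90)
print(robot.get_obs()["moment"])
```

```text
shift [-0.018 -0.008  0.003] turn 0.001 cur y -39.8
[-0.4810168   0.5043863  -0.02978967]
```

Bar at about 50°. I'll release, lift and back away to check it.

>>> move_arm:
  motion: "1 0 0 0 0; 1 0 0 0 0; 1 0 0 0 0; 1 0 0 0 0; 1 0 0 0 0; 1 0 0 0 0; 1 0 0 -0.1 0; 1 0 0 -0.3 0; 1 0 0 -0.5 0; 1 0 0 -0.7 0; 1 0 0 -0.7 0"

```text
time: 9.43
position: [0.5639, -0.1281, 0.2762]
tool_rot: [0.906, 0.424, 0.006, 0.006]
ft_force: [0.9, -0.0, 0.4]
grip_width: 0.0825
grip_force: 0.0
```

Run:
```python
from h import *
go([.42,-.27,.27],-40)
```

```text
shift [-1.006 -0.099  0.024] turn 0.001 cur y -39.8
```

>>> move_arm:
  motion: "1 -1 -0.1 0 0; 1 -1 -0.1 0 0; 1 -1 -0.1 0 0; 1 -1 -0.1 0 0; 1 -1 -0.1 0 0; 1 -1 -0.1 0 0; 1 -1 -0.1 0 0; 1 -1 -0.1 0 0"

```text
time: 10.1
position: [0.4159, -0.2671, 0.2675]
tool_rot: [0.906, 0.424, 0.0, -0.0]
ft_force: [0.5, 0.1, -1.1]
grip_width: 0.0867
grip_force: 0.0
```

Run:
```python
from h import *
im,d,m=cam("top"); P=pts(d,m)
cv2.imwrite("pics/c5.png",cv2.resize(im[180:275,262:408],None,fx=5,fy=5,interpolation=cv2.INTER_CUBIC)[...,::-1])
for u,v in[(290,200),(325,200),(325,245),(290,245)]: print(P[v,u])
```

```text
[0.32657964 0.00606653 1.5534405 ]
[ 0.61481691 -0.00844065  0.11065913]
[ 0.4909457  -0.0089332   0.11093785]
[0.49029407 0.08576114 0.11227198]
```

View pics/c5.png

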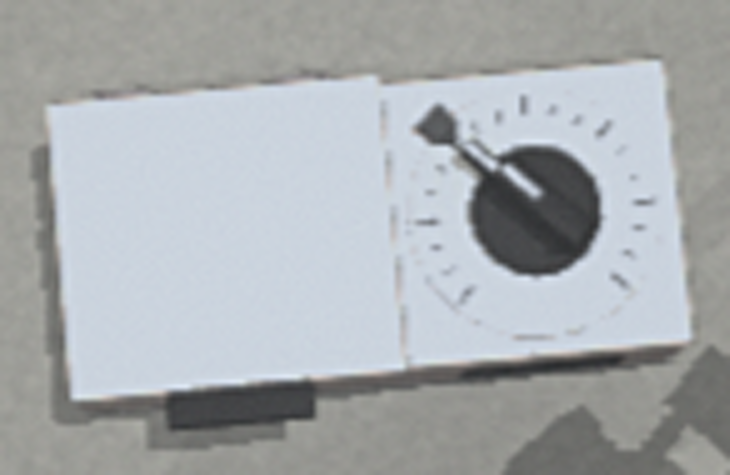

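The lid is flat (top at 0.111) and the pointer is close to the tab: white line from about (370,219) to (355,208), tab at (349.4,205). I'll check the angle more finely before handing in.

Run:
```python
from h import *
def pca(q):
    e=np.linalg.svd(q-q.mean(0),full_matrices=False)[2][0]; return np.degrees(np.arctan2(e[1],e[0]))%180
im,d,m=cam("top"); P=pts(d,m); ims,_,ms=cam("side")
mb=(P[...,2]>.132)&(P[...,2]<.16); mb[:,:345]=0; mb[:,395:]=0; mb[:190]=0; mb[260:]=0
v,u=np.nonzero(mb); q=np.array([ray(m,a,b,.144)[:2] for a,b in zip(u,v)]); print("bar",len(q),q.mean(0),pca(q))
g=im.min(2).astype(int)
w=np.zeros_like(mb); w[206:222,354:372]=g[206:222,354:372]>120
print(g[203:224,346:374])
c=im[196:244,342:396]; cv2.imwrite("pics/c6a.png",cv2.resize(c,None,fx=11,fy=11,interpolation=cv2.INTER_NEAREST)[...,::-1])
a=cv2.resize(im[196:244,342:396],(400,356),interpolation=2); b=cv2.resize(ims[222:278,322:390],(400,330),interpolation=2)
o=np.zeros((356,800,3),np.uint8); o[:,:400]=a; o[:330,400:]=b
cv2.imwrite("pics/c6.png",o[...,::-1])
```

```text
bar 166 [ 0.55440315 -0.12747004] 49.96962247558102
[[174 120  88  89  87  95 135 186 204 205 201 203 202 203 200 150 177 204
  205 204 197 198 203 204 205 200 197 202]
 [120  93  90  92  88  88  99 153 195 204 182 192 203 204 201 170 187 203
  204 204 204 202 204 202 202 203 203 204]
 [ 84  89  93  92  94  90  90 153 197 204 167 183 201 206 204 198 201 203
  203 202 203 203 204 203 201 204 201 203]
 [ 91  82  91  93  91  84  87 155 199 209 196 183 193 201 204 204 202 202
  202 202 202 203 202 204 201 202 202 202]
 [168 104  85  86  81  79  85 139 191 205 181 185 201 207 203 203 202 204
  204 206 207 206 207 206 206 206 206 203]
 [202 159 108  90  86  85  80 144 166 170 146 131 178 205 207 205 204 207
  206 207 207 207 210 208 210 210 205 206]
 [208 202 198 199 201 198 150 119 138 184 199 157 135 177 206 209 208 206
  163 136 119 104 100 104 111 116 129 156]
 [198 201 207 206 208 211 202 151  93 108 184 202 153 118 177 203 165 137
  100  75  69  67  60  62  66  66  71  82]
 [203 202 205 206 205 205 180 154 101  62 101 156 190 170 134 106  79  66
   60  56  60  66  67  66  66  67  64 
[... 709 characters left out ...]
200 167 164 190 203 204 202 203 207 208 143  72  57  58  59  53  51  53
   59  64  89 138 193 179 113  68  61  61]
 [205 197 197 202 203 204 203 203 207 205 137  67  66  61  59  60  53  53
   51  55  62  82 126 125  87  67  66  62]
 [203 203 204 203 203 202 203 203 204 169 101  65  69  71  65  59  57  54
   51  52  56  65  76  76  72  70  66  66]
 [204 203 203 203 203 203 204 205 207 161  90  63  70  72  72  63  60  54
   56  54  52  55  63  67  69  70  69  69]
 [205 205 204 204 203 202 202 206 207 159  90  65  68  73  72  70  62  60
   57  54  53  53  56  59  69  73  72  70]
 [201 200 182 191 204 203 203 205 205 161  91  67  70  72  72  72  71  66
   58  61  56  54  54  50  61  69  73  71]]
```

View pics/c6.png

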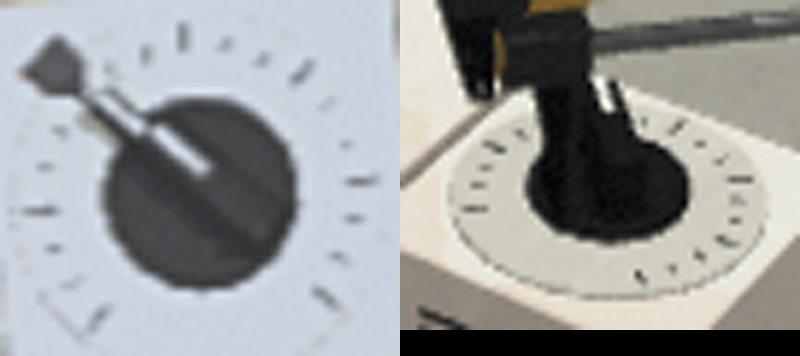

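The bar angle by depth PCA is 50.0° and the tab is at about 49–51°, well within 7°. The lid is shut and the arm is clear.

```bash
python3 -c "
from rig import robot
print(robot.hand_in())"
```

```text
the job is handed in; nothing more can be done
None
```

I shut the lid fully and turned the dial to the memory tab (pointer at about 50°, tab measured at 49–51°); the job is handed in at about 10 s with the arm clear, but the hand-in returned no verdict.

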